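# Find the sticky spot on the parcel gauge

### The arm

A 6-joint arm with a two-finger parallel gripper is mounted at the origin on the work surface. World frame = base frame: x ahead of the robot, y to its left, z up, the work surface at z = 0. Lengths are in mm, angles in rad, forces in N, time in s.
With the tool pointing down it reaches from about 325 to 775 mm from the base axis. Payload 5.5 kg.
Tool frame: the origin (TCP) lies at the very end of the fingers, on their centre line; the grasp point (between the pads) lies 19 mm behind it; x points along the fingers, z is the direction in which the jaws open and shut, and the axes are right-handed (so a half turn about x gives the same grasp; the last joint's range is limited). The gripper opens to 88 mm and grips with 3 to 60 N. Pads are 20 mm wide; open, the fingers measure 115 mm over their backs; the gripper's body (75 mm by 178 mm) begins 61 mm behind the grasp point.
Start: joints at [-1.375, 0.091, 1.231, -0, 1.82, -0.057], TCP at [150.068, -580.944, 222.631] pointing down, gripper open.
Joint ranges: [-2.87, 2.87], [-0.86, 2.18], [0.17, 2.46], [-1.51, 4.65], [0.06, 2.69], [-2.65, 2.65]. Speed limits (rad/s): [2.57, 2.57, 3.01, 3.14, 3.14, 3.14].

### API

Orientations are given as a 3x3 rotation matrix whose columns are the frame's x, y, z axes.
In Python, from cell import get_state, snapshot, job, outline_of, mark_of gives the robot as it stands.
- The arm moves only by the tool arm_command, never from a script. Its argument "moves" is a list of rows, each a list of 7 numbers: the shift along the tool's x, y, z in mm, then the turn, a rotation vector about the tool's x, y, z in rad, then the opening, from -1 (shut) to 1 (fully open), so that 0 is half open. In form: [[tx, ty, tz, wx, wy, wz, hand], ...]. A call has 1 to 5 rows; each row is the pose to reach, as a shift and turn from the pose commanded when the call began, along the tool's axes at that moment; what a row does not reach only later rows make up. A row lasts 1/8 s, in which the tool goes at most 62.5 mm and 10.7 degrees, less where a joint would pass 70% of its speed; a pose out of reach is approached as far as the arm can. A call with a gripper value outside its range is refused whole. The fingers move at their own pace and stop on an object; the grip force is fixed at half the most. Time passes only in rows, so rows that repeat a pose let the fingers close. It gives the time, the measured TCP pose, the force and the opening at its end, in the units of the state.
- get_state(): the state, without advancing time (a new reading comes with each control period).
- snapshot(name): name is "scene" or "top" or "wrist"; returns a dict with "img" (400x640x3 uint8, red, green, blue), "K" (3x3 intrinsics, pixels), "cam_to_world" (4x4, takes a point from camera to world coordinates); the wrist camera has in their place "hand_eye" (4x4, takes a point from camera to tool coordinates, whose origin is the TCP and whose axes are the tool frame's). Camera axes: x right, y down, z forward; pixel columns grow to the right and rows downward; lengths in mm; the calibration is good to about 2 mm. A picture is of the moment at which its call begins: read the wrist's pose just before it. There is no depth.
- job.sign_off(): hands the job in, once; it reports no verdict.
Trained networks look in a picture, given as the dict that the camera call returned (one of the last four; its "shot" number tells which), for a name from the list of things; names that differ only in an ending like _2 or _b are one class to them, and where a whole thing is asked for, a point or a joint stands for the part that bears it (a point fixed in the world has none). Each returns a list of dicts, best first, with "conf" (0 to 1); they miss things now and then, are a little off and sometimes report something else, mostly with a low value. They report only what shows in the picture. A call takes as long as a camera call.
- outline_of(picture, thing): "pixels" (400x640 bool, what is visible of it) and "box" ([left, top, right, bottom] in pixels, round what is visible of it).
- mark_of(picture, thing): "point" ([column, row] in pixels: a listed point, or the origin of a listed thing).
The state is a dict: "clock": time; "joints": joint angles; "joint_vel": joint speeds; "joint_efforts": joint torques, N m; "position": TCP position; "tcp_rot": TCP orientation; "ft_force": force on the tool from outside, world axes, zero at the start; "wrist_torque": the same for the moment, N m; "grip_width": finger opening in mm.
Only numpy, scipy, OpenCV 4.12 (cv2) and the standard library are available. Lean on these libraries where they do the work, as an engineer would, in place of code of your own. Each camera call takes 0.05 s, during which the arm holds its last target.

### The job

Label glue somewhere on the rail makes the parcel gauge's carriage drag. Take the carriage by its sprung handle and stroke it first right up to the stop away from the fence, then all the way back to the stop at the fence, feeling for the one sticky spot, slowly enough that the handle's spring never comes near the end of its give. Then slide the carriage back onto the sticky spot, leave it standing in the middle of it so that I can see where to clean, and let go; leave the things lying around it alone.

Things in the scene. Friction and masses are not known exactly. Their poses are not given: they have to be found in the camera images.
- gauge: parcel gauge screwed to the table: aluminium plate 12 mm thick with a steel rail along its robot side, a white bed beside it and an upright steel fence at one end (top 67 mm over the table). Origin: on the table under the rail's middle; y along the rail, away from the fence; x across it towards the bed; z up. Plate from x -55 to +145 mm, y -180 to +180 mm
- bar: the gauge's fixed rail, 20 x 300 mm, top 28 mm over the table, a dark stop block at each end (44 wide, 30 tall, inner faces at y -130 and +130 mm). Origin 12 mm over the gauge's, same axes. Unseen, one sticky spot: its middle is where the carriage's y in the gauge frame is between -20 and +70 mm; it drags alike both ways, from about 11 mm before the middle to 9 mm past it
- carriage: grey carriage 56 x 60 mm on the rail, thin jaw over the bed (top 68 mm). Origin in its middle, 24 mm over the table, gauge's axes. Travels from gauge y -100 (stop at fence) to +100 mm (other stop); starts between the fence and the spot. Slides at 2 to 3 N; on the spot up to 10 N at 10 mm/s, 17 N at 40 mm/s, over 20 N faster; this fades within 0.3 s at rest. Stays where it is left
- grip (a point): on the axis of the handle, a black upright post 16 mm along the rail, 26 mm across, from a plate 57 mm over the table up to 109 mm. Point 92 mm over the table, 68 mm over the carriage's origin when unloaded. Pinch from above, fingers closing along the rail. Sprung along the rail: gives 1 mm per 4 N on the carriage, either way, its stop at 6 mm (24 N); keep under 5 mm (20 N)
- carton: closed cardboard parcel 80 x 110 x 60 mm, loose on the table beside the gauge's fence end; origin at the middle of its underside
- tape_roll: roll of brown packing tape lying flat, 90 mm across, 45 mm high, loose on the table behind the gauge; origin at the middle of its underside
- pen_cup: grey open cup, 70 mm across, 85 mm high, loose on the table beside the gauge's end away from the fence; origin at the middle of its underside

How it is judged (in metres and radians):
On the way, in this order (a step that is already met when the one before it is completed fails the run):
1. the carriage stands against the stop away from the fence (within 3 mm) (y of carriage in the frame of gauge above 0.097 m), for 0.1 s.
2. the carriage stands against the stop at the fence (within 3 mm) (y of carriage in the frame of gauge below -0.097 m), for 0.1 s.
At the end, for the whole second after the job is handed in: the carriage stands still on the sticky spot, the rail still pressing on it there with more than 5 N (true up to about 9 mm to either side of the spot's middle) (contact force between carriage and bar above 5 N and linear speed of carriage below 0.01 m/s); the robot touches nothing.
It fails at once if the sprung handle loaded by more than 5.2 mm (about 21 N), to +y (y of grip in the frame of carriage above 0.0052 m).
It fails at once if the sprung handle loaded by more than 5.2 mm (about 21 N), to -y (y of grip in the frame of carriage below -0.0052 m).
It fails at once if the carton pushed about (more than 15 mm) (distance of carton from where it was at the start of the episode above 0.015 m).
It fails at once if the tape roll pushed about (more than 15 mm) (distance of tape_roll from where it was at the start of the episode above 0.015 m).
It fails at once if the pen cup pushed about (more than 15 mm) (distance of pen_cup from where it was at the start of the episode above 0.015 m).
It also fails if it takes over 72 s, if anything falls off the work surface, if the arm or the gripper's body presses on something with over 40 N, if the wrist force passes 120 N, or if a joint passes its speed limit or range.

## Working session

There is one attempt and no reset: what is moved stays moved. The work goes in short steps, Python scripts to look and compute and a tool call to move; the robot and the scene stay as the last step left them, time stands still between calls to the robot, and variables do not carry over. Pictures are saved under pics/ and viewed, and the job is handed in when it is done.

Besides the shell and the picture viewer there is one more tool, called after "Request:" by a JSON object that holds its "api" and its "payload". arm_command: Moves the arm, as the interface text tells. Its arguments: {"type":"object","properties":{"moves":{"type":"array"}},"required":["moves"]}

```bash
ls; mkdir -p pics
cat > h.py <<'E'
import numpy as np, cv2
from cell import get_state, snapshot, job, outline_of, mark_of
def save(s,n): cv2.imwrite('pics/'+n+'.png', cv2.cvtColor(np.ascontiguousarray(s['img']),cv2.COLOR_RGB2BGR))
def ray(s,p,T=None):
    T=s['cam_to_world'] if T is None else T
    d=np.linalg.inv(s['K'])@np.array([p[0],p[1],1.]); T=np.array(T)
    return T[:3,3],T[:3,:3]@d
def atz(s,p,z,T=None):
    o,d=ray(s,p,T); return o+d*(z-o[2])/d[2]
E
python3 - <<'E'
from h import *
st=get_state(); print(st['clock'],st['position'],np.round(st['tcp_rot'],3),st['ft_force'],st['grip_width'])
for n in ['scene','top']:
    s=snapshot(n); save(s,n+'1')
    for t,z in [('gauge',0),('bar',12),('carriage',24),('grip',92),('carton',0),('tape_roll',0),('pen_cup',0)]:
        m=mark_of(s,t)
        if m: print(n,t,np.round(m[0]['point'],1),round(m[0]['conf'],2),np.round(atz(s,m[0]['point'],z),1))
E
```

```text
pics
0.0 [ 150.01588457 -580.64119644  221.5591808 ] [[-0.     0.968  0.25 ]
 [ 0.002  0.25  -0.968]
 [-1.     0.    -0.002]] [-0.65818781 -0.17783929 -0.09317533] 87.73716769578444
scene gauge [329.2 209.1] 0.8 [514.1  39.3  -0. ]
scene bar [327.6 205.3] 0.83 [512.9  32.9  12. ]
scene carriage [306.  196.1] 0.72 [524.4 -30.4  24. ]
scene grip [303.6 181.8] 0.55 [531.4 -32.9  92. ]
scene carton [238.8 198.1] 0.92 [ 613.9 -199.7    0. ]
scene tape_roll [325.2 274.3] 0.98 [695.2 131.2   0. ]
scene pen_cup [408.6 236.7] 0.67 [483.1 266.6   0. ]
top gauge [321.5 246.5] 0.87 [508.   44.4  -0. ]
top bar [324.4 243.9] 0.68 [514.8  36.7  12. ]
top carriage [354.9 238.4] 0.62 [531.1 -46.2  24. ]
top carton [412.9 207.6] 0.56 [ 624.2 -213.1    0. ]
top tape_roll [292.  175.8] 0.61 [707.5 133.7   0. ]
top pen_cup [240.3 250. ] 0.91 [493.1 268.9   0. ]
```

View pics/scene1.png

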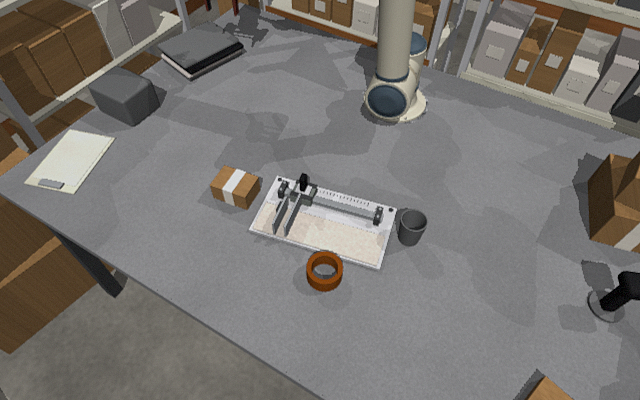

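View pics/top1.png

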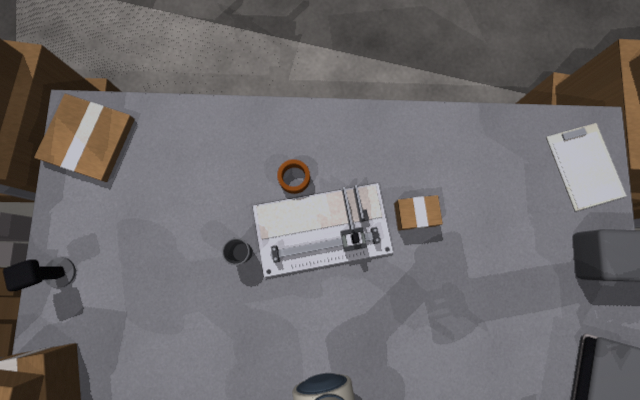

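The scene view shows the gauge with its fence at the left end (~(285,185)), the carriage handle at (304,181), the pen cup at (410,226) and the tape at (325,271). In the top view the plate corners are at about (254,205), (380,184), (393,257) and (264,277), with the handle at (355,238).

Run:
```python
from h import *
s=snapshot('top')
P=[atz(s,p,12)[:2] for p in [(254,205),(380,184),(393,257),(264,277)]]
print(np.round(P,1))
for a,b in [(1,0),(2,3)]:
    d=P[b]-P[a]; print(np.degrees(np.arctan2(-d[0],d[1])),np.linalg.norm(d))
for a,b in [(0,3),(1,2)]:
    d=P[a]-P[b]; print(np.degrees(np.arctan2(d[1],d[0])),np.linalg.norm(d))
a=atz(s,(275,254),42);b=atz(s,(376,236),42);print(a,b)
m=mark_of(s,'grip');print(m)
o=outline_of(s,'gauge')
if o:
    r=cv2.minAreaRect(np.argwhere(o[0]['pixels'])[:,::-1].astype(np.float32)); print(r,o[0]['conf'])
print(np.round(atz(s,(355,237),109),1))
w=snapshot('wrist');save(w,'w0');print(np.round(w['hand_eye'],2),w['K'])
```

```text
[[ 618.2  235.5]
 [ 687.6 -117.2]
 [ 483.3 -152.9]
 [ 421.7  198.2]]
11.132927030656118 359.4877423455429
9.953303817097087 356.51500945887193
10.755099241291386 200.06938502627702
9.926548617535683 207.45053991457237
[483.4796667  167.69656354  42.        ] [ 537.66545059 -101.20399339   42.        ]
[{'point': [355.2, 234.6], 'conf': 0.71}]
((321.31982421875, 228.91348266601562), (73.22911071777344, 131.3990936279297), 79.26110076904297) 0.68
[528.8 -37.9 109. ]
[[   0.     -0.24    0.97 -161.86]
 [  -0.     -0.97   -0.24   65.39]
 [   1.      0.     -0.      0.92]
 [   0.      0.      0.      1.  ]] [[352.64642738   0.         318.55726116]
 [  0.         352.64642738 196.00245246]
 [  0.           0.           1.        ]]
```

Run:
```python
import cv2
im=cv2.imread('pics/top1.png')[170:290,220:450]; cv2.imwrite('pics/top1c.png',cv2.resize(im,None,fx=3.4,fy=3.4,interpolation=cv2.INTER_CUBIC))
```

```text
(no output)
```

View pics/top1c.png

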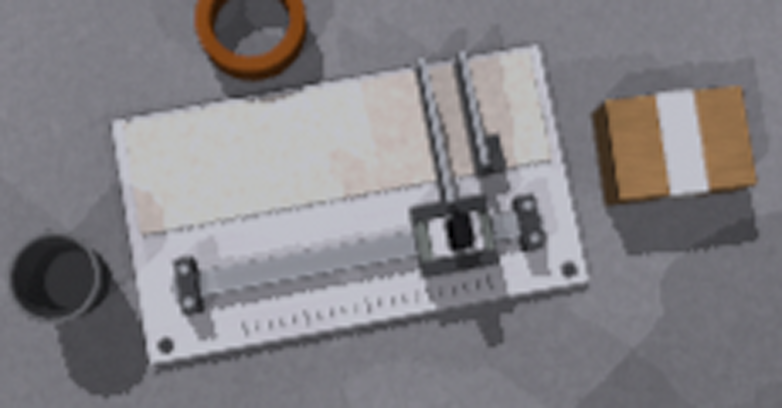

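Request:
{"api": "arm_command", "payload": {"moves": [[0,45,-39,0.0,0,0,1],[0,90,-78,0.02,0,0,1],[0,136,-117,0.04,0,0,1],[0,181,-156,0.06,0,0,1],[0,226,-195,0.072,0,0,1]]}}

```text
clock: 1.62
position: [320.9, -334.0, 222.8]
tcp_rot: [[0.001, 0.984, 0.179], [-0.001, 0.179, -0.984], [-1.0, 0.001, 0.001]]
ft_force: [1.4, -0.7, 0.1]
grip_width: 88.0
```

Request:
{"api": "arm_command", "payload": {"moves": [[0,42,-42,0,0,0,1],[0,84,-84,0,0,0,1],[0,126,-126,0,0,0,1],[0,168,-168,0,0,0,1],[0,210,-210,0,0,0,1]]}}

```text
clock: 2.25
position: [489.8, -89.5, 223.0]
tcp_rot: [[0.001, 0.984, 0.18], [-0.0, 0.18, -0.984], [-1.0, 0.001, 0.001]]
ft_force: [-0.2, -1.9, -0.2]
grip_width: 87.9
```

Request:
{"api": "arm_command", "payload": {"moves": [[0,42,-42,0,0,0,1],[0,42,-42,0,0,0,1],[0,42,-42,0,0,0,1]]}}

```text
clock: 2.62
position: [522.5, -42.5, 222.5]
tcp_rot: [[-0.0, 0.984, 0.18], [-0.0, 0.18, -0.984], [-1.0, -0.001, 0.0]]
ft_force: [-0.1, -0.4, 0.2]
grip_width: 87.6
```

```bash
cat >> h.py <<'E'
def wrist(n):
    st=get_state(); s=snapshot('wrist'); save(s,n)
    T=np.eye(4);T[:3,:3]=st['tcp_rot'];T[:3,3]=st['position']
    return st,s,T@np.array(s['hand_eye'])
E
python3 - <<'E'
from h import *
st,s,T=wrist('w1'); print(st['clock'],st['position'],st['ft_force']); print(np.round(T,3))
for t,z in [('gauge',0),('bar',12),('carriage',24),('grip',92)]:
    m=mark_of(s,t)
    if m: print(t,np.round(m[0]['point'],1),round(m[0]['conf'],2),np.round(atz(s,m[0]['point'],z,T),1))
E
```

```text
2.625 [522.54093347 -42.46086083 222.54335764] [-0.09337079 -0.42857645  0.15747   ]
[[ 1.80000e-01 -9.54000e-01 -2.38000e-01  5.87168e+02]
 [-9.84000e-01 -1.75000e-01 -4.30000e-02 -3.14970e+01]
 [-1.00000e-03  2.42000e-01 -9.70000e-01  3.84365e+02]
 [ 0.00000e+00  0.00000e+00  0.00000e+00  1.00000e+00]]
gauge [249.5 163.4] 0.58 [515.3  32.7   0. ]
bar [247.1 166.8] 0.67 [513.5  32.7  12. ]
carriage [317.3 167.9] 0.63 [527.8 -40.8  24. ]
grip [318.4 180.3] 0.84 [528.7 -41.9  92. ]
```

View pics/w1.png

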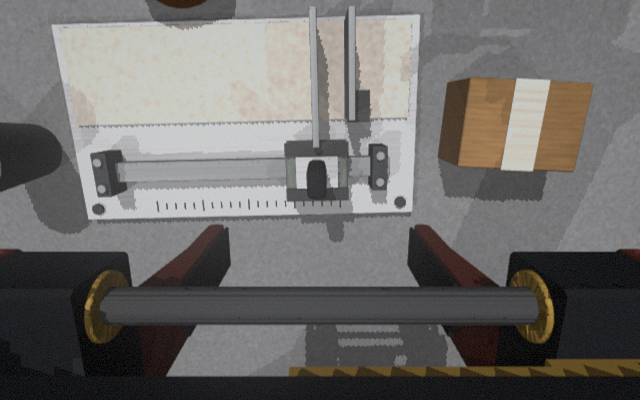

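The wrist view shows the handle at (317,180), stops at (103,173) and (378,167), and the plate corners at (53,24), (419,15), (412,213) and (89,220).

Run:
```python
from h import *
st,s,T=wrist('w2')
P=[atz(s,p,12,T)[:2] for p in [(53,24),(419,15),(412,213),(89,220)]]
print(np.round(P,1))
for a,b in [(1,0),(2,3)]:
    d=P[b]-P[a]; print(np.degrees(np.arctan2(-d[0],d[1])),np.linalg.norm(d))
for a,b in [(0,3),(1,2)]:
    d=P[a]-P[b]; print(np.degrees(np.arctan2(d[1],d[0])),np.linalg.norm(d))
src=np.array([[145,180],[145,-180],[-55,-180],[-55,180]],float); P=np.array(P)
c=P.mean(0);sc=src.mean(0);H=(src-sc).T@(P-c)
th=np.arctan2(H[0,1]-H[1,0],H[0,0]+H[1,1]);R=np.array([[np.cos(th),-np.sin(th)],[np.sin(th),np.cos(th)]])
o=c-R@sc;print('theta',np.degrees(th),'org',o, 'res',np.round((P-o)@R-src,1))
m=np.array([528.7,-41.9]);print('grip in gauge',R.T@(m-o))
# handle top face centre z=109
for p,z in [((317,166),109),((318.4,180.3),92),((317,195),62)]: print(R.T@(atz(s,p,z,T)[:2]-o))
im=cv2.imread('pics/w2.png')[130:230,60:400];cv2.imwrite('pics/w2c.png',cv2.resize(im,(796,234),interpolation=cv2.INTER_CUBIC))
im=cv2.imread('pics/w2.png')[130:215,270:400];cv2.imwrite('pics/w2d.png',cv2.resize(im,(780,510),interpolation=cv2.INTER_CUBIC))
```

```text
[[ 619.2  235.7]
 [ 690.1 -112.5]
 [ 494.9 -153.8]
 [ 423.3  196.6]]
11.512530744198097 355.28549758870463
11.541725110614076 357.647022803958
11.274623978410787 199.75521638125423
11.952363928986827 199.57714012935637
theta 11.5476258269021 org [512.78145799  32.49305989] res [[-0.1 -2.2]
 [-0.3  2.5]
 [ 0.2  1.1]
 [ 0.2 -1.3]]
grip in gauge [  0.70414746 -76.07385567]
[ 15.33448529 -76.34015664]
[  0.37793771 -77.08117814]
[-19.76502162 -75.26208566]
```

View pics/w2d.png

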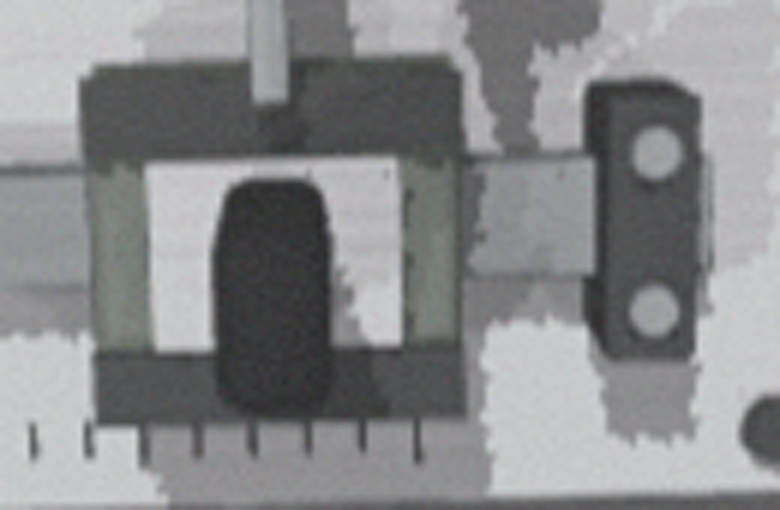

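Request:
{"api": "arm_command", "payload": {"moves": [[0,6,0.6,-0.02,0,0,1],[50,6,0.6,-0.02,0,0,1],[100,6,0.6,-0.02,0,0,1],[130,6,0.6,-0.02,0,0,1],[130,6,0.6,-0.02,0,0,1]]}}

```text
clock: 3.55
position: [527.1, -41.8, 89.7]
tcp_rot: [[-0.006, 0.98, 0.2], [0.001, 0.2, -0.98], [-1.0, -0.005, -0.002]]
ft_force: [0.1, -0.1, 0.2]
grip_width: 88.0
```

Run:
```python
from h import *
st,s,T=wrist('w3'); print(st['clock'],st['position'],st['ft_force'],np.round(st['tcp_rot'],3))
m=mark_of(s,'grip')
if m: print(m,np.round(atz(s,m[0]['point'],92,T),1))
```

```text
3.55 [527.09585537 -41.84510971  89.65195159] [ 0.09407053 -0.12667274  0.15166763] [[-0.006  0.98   0.2  ]
 [ 0.001  0.2   -0.98 ]
 [-1.    -0.005 -0.002]]
[{'point': [314.4, 244.0], 'conf': 0.83}] [528.7 -40.3  92. ]
```

View pics/w3.png

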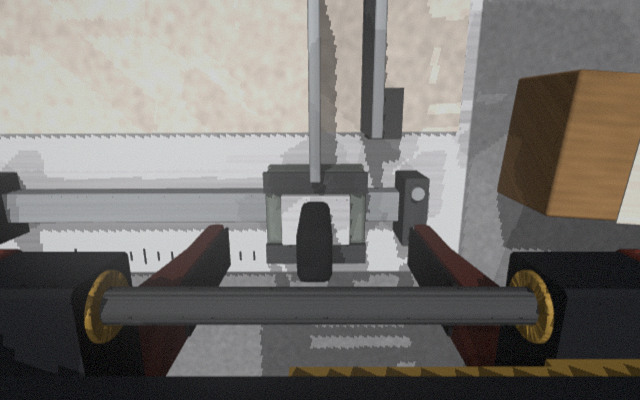

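The handle stands at about (314,240), nearly central between the fingers; it needs about a 1 mm correction before I go down and close.

Request:
{"api": "arm_command", "payload": {"moves": [[14,1.5,-1,0,0,0,1],[14,1.5,-1,0,0,0,1],[14,1.5,-1,0,0,0,-1],[14,1.5,-1,0,0,0,-1],[14,1.5,-1,0,0,0,-1]]}}

```text
clock: 4.28
position: [530.1, -40.7, 79.0]
tcp_rot: [[0.0, 0.98, 0.199], [-0.0, 0.199, -0.98], [-1.0, 0.0, 0.0]]
ft_force: [-0.3, 0.5, 0.3]
grip_width: 61.4
```

Request:
{"api": "arm_command", "payload": {"moves": [[0,0,0,0,0,0,-1],[0,0,0,0,0,0,-1],[0,0,0,0,0,0,-1]]}}

```text
clock: 4.65
position: [530.0, -40.6, 78.6]
tcp_rot: [[-0.0, 0.98, 0.199], [0.0, 0.199, -0.98], [-1.0, 0.0, -0.0]]
ft_force: [0.4, -0.3, -0.7]
grip_width: 31.3
```

```bash
cat >> h.py <<'E'
TH=np.radians(11.55);GX=np.array([np.cos(TH),np.sin(TH)]);GY=np.array([-np.sin(TH),np.cos(TH)]);O=np.array([512.8,32.5])
def g():
    st=get_state();p=np.array(st['position'])[:2]-O;f=np.array(st['ft_force'])
    print('t',st['clock'],'gx %.1f gy %.2f z %.1f'%(p@GX,p@GY,st['position'][2]),'Fx %.1f Fy %.1f Fz %.1f'%(f[:2]@GX,f[:2]@GY,f[2]),'w %.1f'%st['grip_width'],'mom',np.round(st['wrist_torque'],2),'tool zy',np.round(np.array(st['tcp_rot'])[:,2],3))
E
python3 -c "from h import *;g()"
```

```text
t 4.65 gx 2.2 gy -75.09 z 78.6 Fx 0.4 Fy -0.4 Fz -0.7 w 31.3 mom [-0.   -0.01  0.02] tool zy [ 0.199 -0.98  -0.   ]
```

Request:
{"api": "arm_command", "payload": {"moves": [[3,0,0,0,0,0,-1],[3,0,0,0,0,0,-1],[3,0,0,0,0,0,-1],[3,0,0,0,0,0,-1]]}}

```text
clock: 5.15
position: [529.8, -40.4, 75.2]
tcp_rot: [[-0.001, 0.98, 0.2], [0.0, 0.2, -0.98], [-1.0, -0.001, -0.001]]
ft_force: [0.1, 2.4, -3.5]
grip_width: 16.2
```

```bash
python3 -c "from h import *;g()"
```

```text
t 5.15 gx 2.1 gy -74.78 z 75.2 Fx 0.6 Fy 2.3 Fz -3.5 w 16.2 mom [ 0.37 -0.18  0.17] tool zy [ 0.2   -0.98  -0.001]
```

Request:
{"api": "arm_command", "payload": {"moves": [[0,0,-2,0,0,0,-1],[0,0,-5,0,0,0,-1],[0,0,-8,0,0,0,-1],[0,0,-11,0,0,0,-1],[0,0,-14,0,0,0,-1]]}}

```text
clock: 5.78
position: [526.9, -26.8, 75.2]
tcp_rot: [[-0.001, 0.98, 0.199], [-0.0, 0.199, -0.98], [-1.0, -0.001, -0.0]]
ft_force: [1.7, -0.9, -8.8]
grip_width: 15.8
```

```bash
python3 -c "from h import *;g()"
```

```text
t 5.775 gx 2.0 gy -60.91 z 75.2 Fx 1.4 Fy -1.2 Fz -8.8 w 15.8 mom [-0.3  -0.48  0.2 ] tool zy [ 0.199 -0.98  -0.   ]
```

Request:
{"api": "arm_command", "payload": {"moves": [[0,0,-3,0,0,0,-1],[0,0,-6,0,0,0,-1],[0,0,-9,0,0,0,-1],[0,0,-12,0,0,0,-1],[0,0,-15,0,0,0,-1]]}}

```text
clock: 6.4
position: [523.9, -12.0, 75.2]
tcp_rot: [[-0.001, 0.98, 0.199], [0.0, 0.199, -0.98], [-1.0, -0.001, -0.0]]
ft_force: [2.4, -1.9, -11.7]
grip_width: 15.9
```

```bash
python3 -c "from h import *;g()"
```

```text
t 6.4 gx 1.9 gy -45.85 z 75.2 Fx 1.9 Fy -2.4 Fz -11.7 w 15.9 mom [-0.4  -0.44  0.17] tool zy [ 0.199 -0.98  -0.   ]
```

Request:
{"api": "arm_command", "payload": {"moves": [[0.2,0,-1.5,0,0,0,-1],[0.3,0,-3,0,0,0,-1],[0.3,0,-4.5,0,0,0,-1],[0.3,0,-6,0,0,0,-1],[0.3,0,-7.5,0,0,0,-1]]}}

```text
clock: 7.02
position: [522.4, -4.8, 75.2]
tcp_rot: [[-0.001, 0.98, 0.199], [-0.0, 0.199, -0.98], [-1.0, -0.001, -0.0]]
ft_force: [0.1, -1.9, -10.7]
grip_width: 15.6
```

```bash
python3 -c "from h import *;g()"
```

```text
t 7.025 gx 1.9 gy -38.51 z 75.2 Fx -0.3 Fy -1.9 Fz -10.7 w 15.6 mom [-0.45 -0.03  0.18] tool zy [ 0.199 -0.98  -0.   ]
```

Request:
{"api": "arm_command", "payload": {"moves": [[0,0,-1.5,0,0,0,-1],[0,0,-3,0,0,0,-1],[0,0,-4.5,0,0,0,-1],[0,0,-6,0,0,0,-1],[0,0,-7.5,0,0,0,-1]]}}

```text
clock: 7.65
position: [520.9, 2.5, 75.2]
tcp_rot: [[-0.001, 0.98, 0.199], [-0.0, 0.199, -0.98], [-1.0, -0.001, -0.0]]
ft_force: [-2.6, -2.8, -10.5]
grip_width: 15.9
```

```bash
python3 -c "from h import *;g()"
```

```text
t 7.65 gx 2.0 gy -30.99 z 75.2 Fx -3.1 Fy -2.2 Fz -10.5 w 15.9 mom [-0.53  0.37  0.19] tool zy [ 0.199 -0.98  -0.   ]
```

Request:
{"api": "arm_command", "payload": {"moves": [[0,0,-1.5,0,0,0,-1],[0,0,-3,0,0,0,-1],[0,-0.1,-4.5,0,0,0,-1],[0,-0.2,-6,0,0,0,-1]]}}

```text
clock: 8.15
position: [519.7, 8.4, 75.2]
tcp_rot: [[-0.0, 0.98, 0.199], [0.0, 0.199, -0.98], [-1.0, -0.0, -0.0]]
ft_force: [-3.1, -3.4, -11.3]
grip_width: 15.8
```

Request:
{"api": "arm_command", "payload": {"moves": [[0,0,-1.5,0,0,0,-1],[0,0,-3,0,0,0,-1],[0,0,-4.5,0,0,0,-1],[0,-0.1,-6,0,0,0,-1]]}}

```text
clock: 8.65
position: [518.5, 14.3, 75.2]
tcp_rot: [[-0.0, 0.98, 0.199], [0.0, 0.199, -0.98], [-1.0, -0.0, -0.0]]
ft_force: [-3.0, -2.5, -10.9]
grip_width: 16.1
```

Request:
{"api": "arm_command", "payload": {"moves": [[0,0,-1.5,0,0,0,-1],[0,0,-3,0,0,0,-1],[0,0,-4.5,0,0,0,-1],[0,-0.1,-6,0,0,0,-1]]}}

```text
clock: 9.15
position: [517.5, 19.0, 75.2]
tcp_rot: [[0.001, 0.98, 0.199], [-0.002, 0.199, -0.98], [-1.0, 0.0, 0.002]]
ft_force: [0.2, -7.6, -12.1]
grip_width: 15.7
```

Request:
{"api": "arm_command", "payload": {"moves": [[0,0,-1.3,0,0,0,-1]]}}

```text
clock: 9.28
position: [517.3, 20.1, 75.3]
tcp_rot: [[0.001, 0.98, 0.199], [-0.003, 0.199, -0.98], [-1.0, 0.0, 0.003]]
ft_force: [-1.5, -9.0, -12.2]
grip_width: 15.7
```

Request:
{"api": "arm_command", "payload": {"moves": [[0,0,-1.3,0,0,0,-1]]}}

```text
clock: 9.4
position: [517.0, 21.2, 75.2]
tcp_rot: [[0.001, 0.98, 0.198], [-0.003, 0.198, -0.98], [-1.0, 0.0, 0.003]]
ft_force: [-0.6, -8.4, -12.4]
grip_width: 15.8
```

Request:
{"api": "arm_command", "payload": {"moves": [[0,0,-1.3,0,0,0,-1],[0,0,-2.6,0,0,0,-1]]}}

```text
clock: 9.65
position: [516.5, 23.7, 75.3]
tcp_rot: [[0.001, 0.98, 0.198], [-0.003, 0.198, -0.98], [-1.0, 0.0, 0.003]]
ft_force: [-1.0, -8.5, -12.2]
grip_width: 16.2
```

Request:
{"api": "arm_command", "payload": {"moves": [[0,0,-1.3,0,0,0,-1],[0,0,-2.6,0,0,0,-1]]}}

```text
clock: 9.9
position: [516.0, 26.3, 75.3]
tcp_rot: [[0.001, 0.98, 0.199], [-0.003, 0.199, -0.98], [-1.0, 0.0, 0.003]]
ft_force: [-1.1, -8.1, -12.1]
grip_width: 15.7
```

Request:
{"api": "arm_command", "payload": {"moves": [[0,0,-1.3,0,0,0,-1],[0,0,-2.6,0,0,0,-1]]}}

```text
clock: 10.15
position: [515.4, 28.8, 75.3]
tcp_rot: [[0.001, 0.98, 0.198], [-0.003, 0.198, -0.98], [-1.0, 0.0, 0.003]]
ft_force: [-0.3, -8.3, -13.4]
grip_width: 15.7
```

Request:
{"api": "arm_command", "payload": {"moves": [[0,0,-1.3,0,0,0,-1],[0,0,-2.6,0,0,0,-1]]}}

```text
clock: 10.4
position: [514.8, 31.5, 75.2]
tcp_rot: [[0.0, 0.98, 0.199], [-0.002, 0.199, -0.98], [-1.0, -0.0, 0.002]]
ft_force: [-1.2, -7.3, -11.7]
grip_width: 16.0
```

Request:
{"api": "arm_command", "payload": {"moves": [[0,0,-1.3,0,0,0,-1]]}}

```text
clock: 10.52
position: [514.4, 33.6, 75.2]
tcp_rot: [[0.0, 0.98, 0.199], [-0.001, 0.199, -0.98], [-1.0, -0.0, 0.001]]
ft_force: [-2.1, -3.5, -11.6]
grip_width: 16.0
```

Request:
{"api": "arm_command", "payload": {"moves": [[0,0,-1.3,0,0,0,-1]]}}

```text
clock: 10.65
position: [514.1, 35.4, 75.2]
tcp_rot: [[-0.0, 0.98, 0.199], [0.0, 0.199, -0.98], [-1.0, -0.0, -0.0]]
ft_force: [-2.1, -1.9, -12.7]
grip_width: 15.9
```

Request:
{"api": "arm_command", "payload": {"moves": [[0,0,-1.3,0,0,0,-1]]}}

```text
clock: 10.78
position: [513.7, 36.9, 75.2]
tcp_rot: [[-0.0, 0.98, 0.2], [0.0, 0.2, -0.98], [-1.0, -0.0, -0.0]]
ft_force: [-1.8, -2.2, -11.9]
grip_width: 15.8
```

Request:
{"api": "arm_command", "payload": {"moves": [[0,0,-1.3,0,0,0,-1]]}}

```text
clock: 10.9
position: [513.5, 38.2, 75.2]
tcp_rot: [[-0.0, 0.98, 0.2], [0.0, 0.2, -0.98], [-1.0, -0.0, -0.0]]
ft_force: [-1.7, -2.8, -12.2]
grip_width: 16.0
```

Request:
{"api": "arm_command", "payload": {"moves": [[0,0,-1.3,0,0,0,-1]]}}

```text
clock: 11.02
position: [513.2, 39.4, 75.2]
tcp_rot: [[-0.0, 0.98, 0.2], [0.0, 0.2, -0.98], [-1.0, -0.0, -0.0]]
ft_force: [-1.2, -3.1, -12.2]
grip_width: 15.6
```

Request:
{"api": "arm_command", "payload": {"moves": [[0,0,-2.5,0,0,0,-1],[0,0,-6,0,0,0,-1],[0,0,-10,0,0,0,-1],[0,0,-14,0,0,0,-1],[0,0,-18,0,0,0,-1]]}}

```text
clock: 11.65
position: [509.5, 57.1, 75.2]
tcp_rot: [[-0.0, 0.98, 0.2], [-0.0, 0.2, -0.98], [-1.0, -0.0, -0.0]]
ft_force: [-2.4, -2.6, -14.0]
grip_width: 15.8
```

Request:
{"api": "arm_command", "payload": {"moves": [[0,0,-4,0,0,0,-1],[0,0,-8,0,0,0,-1],[0,0,-12,0,0,0,-1],[0,0,-16,0,0,0,-1],[0,0,-20,0,0,0,-1]]}}

```text
clock: 12.28
position: [505.5, 76.6, 75.2]
tcp_rot: [[-0.001, 0.98, 0.199], [-0.0, 0.199, -0.98], [-1.0, -0.001, -0.0]]
ft_force: [-3.5, -4.8, -12.7]
grip_width: 16.0
```

Request:
{"api": "arm_command", "payload": {"moves": [[0,0,-4,0,0,0,-1],[0,0,-8,0,0,0,-1],[0,0,-12,0,0,0,-1],[0,0,-16,0,0,0,-1],[0,0,-20,0,0,0,-1]]}}

```text
clock: 12.9
position: [501.4, 96.2, 75.2]
tcp_rot: [[-0.001, 0.98, 0.199], [-0.0, 0.199, -0.98], [-1.0, -0.001, -0.0]]
ft_force: [-3.6, -3.7, -13.7]
grip_width: 15.8
```

```bash
python3 -c "from h import *;g()"
```

```text
t 12.9 gx 1.6 gy 64.71 z 75.2 Fx -4.3 Fy -2.9 Fz -13.7 w 15.8 mom [-0.63  0.81  0.24] tool zy [ 0.199 -0.98  -0.   ]
```

Request:
{"api": "arm_command", "payload": {"moves": [[0,-0.1,-4,0,0,0,-1],[0,-0.2,-8,0,0,0,-1],[0,-0.2,-12,0,0,0,-1],[0,-0.2,-16,0,0,0,-1],[0,-0.2,-20,0,0,0,-1]]}}

```text
clock: 13.52
position: [497.3, 115.8, 75.2]
tcp_rot: [[-0.001, 0.98, 0.2], [0.0, 0.2, -0.98], [-1.0, -0.001, -0.0]]
ft_force: [-3.9, -3.9, -12.1]
grip_width: 15.6
```

Request:
{"api": "arm_command", "payload": {"moves": [[0,0,-2,0,0,0,-1],[0,0,-4,0,0,0,-1],[0,0,-6,0,0,0,-1],[0,0,-8,0,0,0,-1]]}}

```text
clock: 14.02
position: [495.6, 123.7, 75.3]
tcp_rot: [[-0.001, 0.98, 0.2], [0.0, 0.2, -0.98], [-1.0, -0.001, -0.0]]
ft_force: [-4.0, -3.5, -12.8]
grip_width: 15.8
```

Request:
{"api": "arm_command", "payload": {"moves": [[0,0,-1,0,0,0,-1],[0,0,-2,0,0,0,-1]]}}

```text
clock: 14.28
position: [495.2, 125.6, 75.2]
tcp_rot: [[-0.001, 0.98, 0.2], [0.0, 0.2, -0.98], [-1.0, -0.001, -0.0]]
ft_force: [-4.4, -3.4, -13.1]
grip_width: 15.8
```

```bash
python3 -c "from h import *;g()"
```

```text
t 14.275 gx 1.4 gy 94.77 z 75.2 Fx -5.0 Fy -2.5 Fz -13.1 w 15.8 mom [-0.57  0.73  0.16] tool zy [ 0.2  -0.98 -0.  ]
```

Request:
{"api": "arm_command", "payload": {"moves": [[0,0,-1,0,0,0,-1],[0,0,-2,0,0,0,-1],[0,0,-3,0,0,0,-1]]}}

```text
clock: 14.65
position: [494.6, 128.6, 75.2]
tcp_rot: [[-0.001, 0.98, 0.2], [0.0, 0.2, -0.98], [-1.0, -0.001, -0.0]]
ft_force: [-4.2, -3.8, -12.8]
grip_width: 15.8
```

Request:
{"api": "arm_command", "payload": {"moves": [[0,0,-1,0,0,0,-1]]}}

```text
clock: 14.78
position: [494.4, 129.5, 75.2]
tcp_rot: [[-0.001, 0.98, 0.2], [0.0, 0.2, -0.98], [-1.0, -0.001, -0.0]]
ft_force: [-4.7, -2.4, -12.7]
grip_width: 16.1
```

Request:
{"api": "arm_command", "payload": {"moves": [[0,0,-1,0,0,0,-1]]}}

```text
clock: 14.9
position: [494.2, 130.5, 75.2]
tcp_rot: [[-0.001, 0.98, 0.2], [0.0, 0.2, -0.98], [-1.0, -0.001, -0.0]]
ft_force: [-3.7, -2.8, -13.2]
grip_width: 15.7
```

Request:
{"api": "arm_command", "payload": {"moves": [[0,0,-1,0,0,0,-1]]}}

```text
clock: 15.02
position: [494.0, 131.5, 75.2]
tcp_rot: [[-0.001, 0.98, 0.2], [0.0, 0.2, -0.98], [-1.0, -0.001, -0.0]]
ft_force: [-4.3, -3.4, -12.7]
grip_width: 16.4
```

Request:
{"api": "arm_command", "payload": {"moves": [[0,0,-1,0,0,0,-1]]}}

```text
clock: 15.15
position: [493.8, 132.5, 75.2]
tcp_rot: [[-0.001, 0.98, 0.2], [0.0, 0.2, -0.98], [-1.0, -0.001, -0.0]]
ft_force: [-4.7, -3.9, -12.1]
grip_width: 16.1
```

Request:
{"api": "arm_command", "payload": {"moves": [[0,0,-0.8,0,0,0,-1]]}}

```text
clock: 15.28
position: [493.6, 133.3, 75.2]
tcp_rot: [[-0.001, 0.98, 0.2], [0.0, 0.2, -0.98], [-1.0, -0.001, -0.0]]
ft_force: [-3.8, -2.7, -12.2]
grip_width: 15.5
```

Request:
{"api": "arm_command", "payload": {"moves": [[0,0,-0.6,0,0,0,-1]]}}

```text
clock: 15.4
position: [493.5, 133.6, 75.2]
tcp_rot: [[-0.001, 0.98, 0.2], [-0.0, 0.2, -0.98], [-1.0, -0.001, 0.0]]
ft_force: [-4.5, -4.5, -11.9]
grip_width: 15.8
```

Request:
{"api": "arm_command", "payload": {"moves": [[0,0,-0.6,0,0,0,-1]]}}

```text
clock: 15.52
position: [493.5, 133.9, 75.2]
tcp_rot: [[-0.001, 0.98, 0.199], [-0.001, 0.199, -0.98], [-1.0, -0.001, 0.001]]
ft_force: [-3.9, -5.1, -12.4]
grip_width: 15.7
```

Request:
{"api": "arm_command", "payload": {"moves": [[0,0,-0.5,0,0,0,-1]]}}

```text
clock: 15.65
position: [493.5, 134.1, 75.2]
tcp_rot: [[-0.001, 0.98, 0.199], [-0.001, 0.199, -0.98], [-1.0, -0.001, 0.001]]
ft_force: [-3.7, -6.1, -12.7]
grip_width: 15.7
```

```bash
python3 -c "from h import *;g()"
```

```text
t 15.65 gx 1.4 gy 103.45 z 75.2 Fx -4.8 Fy -5.3 Fz -12.7 w 15.7 mom [-1.1   0.73  0.2 ] tool zy [ 0.199 -0.98   0.001]
```

Request:
{"api": "arm_command", "payload": {"moves": [[0,0,-0.8,0,0,0,-1],[0,0,-0.8,0,0,0,-1]]}}

```text
clock: 15.9
position: [493.4, 134.5, 75.2]
tcp_rot: [[-0.0, 0.98, 0.199], [-0.002, 0.199, -0.98], [-1.0, -0.001, 0.002]]
ft_force: [-4.2, -7.8, -12.4]
grip_width: 16.2
```

Run:
```python
from h import *
g()
st,s,T=wrist('w4')
```

```text
t 15.9 gx 1.4 gy 103.79 z 75.2 Fx -5.7 Fy -6.8 Fz -12.4 w 16.2 mom [-1.27  0.63  0.21] tool zy [ 0.199 -0.98   0.002]
```

View pics/w4.png

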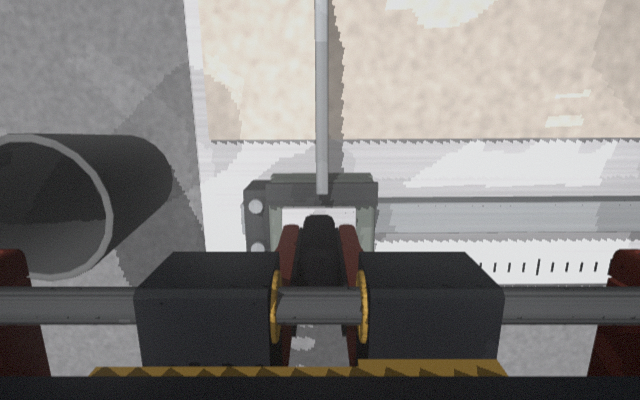

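The carriage is hard against the far stop: the block at (255,215) touches it and the force is rising at spring stiffness. The pen cup is clear. Now the return stroke.

Request:
{"api": "arm_command", "payload": {"moves": [[0,0,2,0,0,0,-1],[0,0,5,0,0,0,-1],[0,0,9,0,0,0,-1],[0,0,13,0,0,0,-1],[0,0,17,0,0,0,-1]]}}

```text
clock: 16.58
position: [496.4, 120.1, 75.2]
tcp_rot: [[-0.001, 0.98, 0.2], [0.002, 0.2, -0.98], [-1.0, -0.001, -0.003]]
ft_force: [-5.1, 1.1, -13.0]
grip_width: 15.9
```

Request:
{"api": "arm_command", "payload": {"moves": [[0,0,4,0,0,0,-1],[0,0,8,0,0,0,-1],[0,0,12,0,0,0,-1],[0,0,16,0,0,0,-1],[0,0,20,0,0,0,-1]]}}

```text
clock: 17.2
position: [500.5, 100.4, 75.2]
tcp_rot: [[-0.001, 0.98, 0.2], [0.002, 0.2, -0.98], [-1.0, -0.0, -0.002]]
ft_force: [-4.1, 1.4, -12.6]
grip_width: 16.0
```

Request:
{"api": "arm_command", "payload": {"moves": [[0,0,4,0,0,0,-1],[0,0,8,0,0,0,-1],[0,0,12,0,0,0,-1],[0,0,16,0,0,0,-1],[0,0,20,0,0,0,-1]]}}

```text
clock: 17.82
position: [504.8, 79.9, 75.3]
tcp_rot: [[-0.0, 0.98, 0.2], [0.001, 0.2, -0.98], [-1.0, -0.0, -0.001]]
ft_force: [-4.6, 2.0, -13.3]
grip_width: 16.0
```

Request:
{"api": "arm_command", "payload": {"moves": [[0,0,4,0,0,0,-1],[0,0,8,0,0,0,-1],[0,0,12,0,0,0,-1],[0,0,16,0,0,0,-1],[0,0,20,0,0,0,-1]]}}

```text
clock: 18.45
position: [509.0, 59.7, 75.3]
tcp_rot: [[0.0, 0.98, 0.199], [0.0, 0.199, -0.98], [-1.0, 0.0, -0.0]]
ft_force: [-3.6, 1.8, -14.7]
grip_width: 15.9
```

```bash
python3 -c "from h import *;g()"
```

```text
t 18.45 gx 1.7 gy 27.42 z 75.3 Fx -3.1 Fy 2.5 Fz -14.7 w 15.9 mom [0.32 0.71 0.23] tool zy [ 0.199 -0.98  -0.   ]
```

Request:
{"api": "arm_command", "payload": {"moves": [[0,0,3,0,0,0,-1],[0,0,6,0,0,0,-1],[0,0,8,0,0,0,-1],[0,0,10,0,0,0,-1],[0,0,11.5,0,0,0,-1]]}}

```text
clock: 19.08
position: [511.3, 48.6, 75.2]
tcp_rot: [[0.0, 0.98, 0.199], [0.0, 0.199, -0.98], [-1.0, 0.0, -0.0]]
ft_force: [-2.5, 1.4, -15.1]
grip_width: 16.0
```

Request:
{"api": "arm_command", "payload": {"moves": [[0,0,1.3,0,0,0,-1],[0,0,2.6,0,0,0,-1],[0,0,3.9,0,0,0,-1]]}}

```text
clock: 19.45
position: [512.0, 44.8, 75.3]
tcp_rot: [[0.0, 0.98, 0.199], [0.0, 0.199, -0.98], [-1.0, 0.0, -0.0]]
ft_force: [-1.6, 1.6, -16.1]
grip_width: 15.8
```

Request:
{"api": "arm_command", "payload": {"moves": [[0,0,1.3,0,0,0,-1],[0,0,2.6,0,0,0,-1]]}}

```text
clock: 19.7
position: [512.6, 42.3, 75.3]
tcp_rot: [[0.0, 0.98, 0.199], [0.0, 0.199, -0.98], [-1.0, 0.0, -0.0]]
ft_force: [-0.5, 1.8, -16.3]
grip_width: 15.8
```

Request:
{"api": "arm_command", "payload": {"moves": [[0,0,1.3,0,0,0,-1]]}}

```text
clock: 19.82
position: [512.8, 41.0, 75.3]
tcp_rot: [[0.0, 0.98, 0.199], [0.0, 0.199, -0.98], [-1.0, 0.0, -0.0]]
ft_force: [-1.2, 2.0, -17.3]
grip_width: 15.5
```

Request:
{"api": "arm_command", "payload": {"moves": [[0,0,1.3,0,0,0,-1]]}}

```text
clock: 19.95
position: [513.1, 39.7, 75.3]
tcp_rot: [[0.0, 0.98, 0.199], [0.0, 0.199, -0.98], [-1.0, 0.0, -0.0]]
ft_force: [-1.0, 2.3, -17.5]
grip_width: 15.7
```

Request:
{"api": "arm_command", "payload": {"moves": [[0,0,1.3,0,0,0,-1]]}}

```text
clock: 20.08
position: [513.4, 38.4, 75.3]
tcp_rot: [[0.0, 0.98, 0.199], [0.0, 0.199, -0.98], [-1.0, 0.0, -0.0]]
ft_force: [-0.5, 2.6, -17.2]
grip_width: 15.8
```

Request:
{"api": "arm_command", "payload": {"moves": [[0,0,1.3,0,0,0,-1]]}}

```text
clock: 20.2
position: [513.6, 37.2, 75.3]
tcp_rot: [[0.0, 0.98, 0.199], [0.0, 0.199, -0.98], [-1.0, 0.0, 0.0]]
ft_force: [-0.3, 2.0, -18.0]
grip_width: 16.1
```

Request:
{"api": "arm_command", "payload": {"moves": [[0,0,1.3,0,0,0,-1]]}}

```text
clock: 20.32
position: [513.8, 35.9, 75.3]
tcp_rot: [[0.0, 0.98, 0.2], [0.0, 0.2, -0.98], [-1.0, 0.0, -0.0]]
ft_force: [0.4, 1.4, -17.1]
grip_width: 15.9
```

Request:
{"api": "arm_command", "payload": {"moves": [[0,0,1.3,0,0,0,-1]]}}

```text
clock: 20.45
position: [514.1, 34.6, 75.3]
tcp_rot: [[0.0, 0.98, 0.2], [0.0, 0.2, -0.98], [-1.0, 0.0, -0.0]]
ft_force: [-0.1, 2.5, -17.5]
grip_width: 16.0
```

Request:
{"api": "arm_command", "payload": {"moves": [[0.2,0,1.3,0,0,0,-1]]}}

```text
clock: 20.58
position: [514.4, 33.5, 75.2]
tcp_rot: [[0.0, 0.98, 0.2], [0.0, 0.2, -0.98], [-1.0, 0.0, -0.0]]
ft_force: [-0.8, 3.3, -16.5]
grip_width: 15.8
```

Request:
{"api": "arm_command", "payload": {"moves": [[0.2,0,1.3,0,0,0,-1]]}}

```text
clock: 20.7
position: [514.6, 32.5, 75.2]
tcp_rot: [[0.0, 0.98, 0.2], [0.001, 0.2, -0.98], [-1.0, 0.0, -0.001]]
ft_force: [-0.5, 4.9, -15.7]
grip_width: 15.9
```

Request:
{"api": "arm_command", "payload": {"moves": [[0.2,0,1.3,0,0,0,-1]]}}

```text
clock: 20.82
position: [514.8, 31.5, 75.3]
tcp_rot: [[0.0, 0.98, 0.2], [0.001, 0.2, -0.98], [-1.0, 0.0, -0.001]]
ft_force: [-1.7, 6.8, -14.8]
grip_width: 15.8
```

Request:
{"api": "arm_command", "payload": {"moves": [[0,0,1.3,0,0,0,-1]]}}

```text
clock: 20.95
position: [515.0, 30.6, 75.3]
tcp_rot: [[0.0, 0.98, 0.2], [0.002, 0.2, -0.98], [-1.0, 0.0, -0.002]]
ft_force: [-2.1, 6.3, -14.5]
grip_width: 15.8
```

Request:
{"api": "arm_command", "payload": {"moves": [[0,0,1.3,0,0,0,-1]]}}

```text
clock: 21.08
position: [515.2, 29.5, 75.2]
tcp_rot: [[-0.0, 0.98, 0.2], [0.002, 0.2, -0.98], [-1.0, 0.0, -0.002]]
ft_force: [-2.3, 6.9, -15.1]
grip_width: 15.7
```

Request:
{"api": "arm_command", "payload": {"moves": [[0,0,1.3,0,0,0,-1],[0,0,2.6,0,0,0,-1]]}}

```text
clock: 21.32
position: [515.7, 27.1, 75.3]
tcp_rot: [[-0.0, 0.98, 0.2], [0.002, 0.2, -0.98], [-1.0, 0.0, -0.002]]
ft_force: [-2.1, 7.8, -15.1]
grip_width: 15.7
```

Request:
{"api": "arm_command", "payload": {"moves": [[0,0,1.3,0,0,0,-1],[0,0,2.6,0,0,0,-1]]}}

```text
clock: 21.58
position: [516.3, 24.5, 75.3]
tcp_rot: [[0.0, 0.98, 0.2], [0.002, 0.2, -0.98], [-1.0, 0.001, -0.002]]
ft_force: [-2.4, 7.8, -14.2]
grip_width: 15.9
```

Request:
{"api": "arm_command", "payload": {"moves": [[0,0,1.3,0,0,0,-1],[0,0,2.6,0,0,0,-1]]}}

```text
clock: 21.82
position: [516.8, 21.9, 75.3]
tcp_rot: [[0.0, 0.98, 0.2], [0.002, 0.2, -0.98], [-1.0, 0.001, -0.002]]
ft_force: [-2.1, 7.7, -15.1]
grip_width: 15.7
```

Request:
{"api": "arm_command", "payload": {"moves": [[0,0,1.3,0,0,0,-1],[0,0,2.6,0,0,0,-1]]}}

```text
clock: 22.08
position: [517.3, 19.4, 75.3]
tcp_rot: [[0.0, 0.98, 0.2], [0.002, 0.2, -0.98], [-1.0, 0.001, -0.002]]
ft_force: [-1.6, 8.5, -14.8]
grip_width: 15.7
```

Request:
{"api": "arm_command", "payload": {"moves": [[0,0,1.3,0,0,0,-1]]}}

```text
clock: 22.2
position: [517.6, 18.0, 75.3]
tcp_rot: [[0.0, 0.98, 0.2], [0.002, 0.2, -0.98], [-1.0, 0.001, -0.002]]
ft_force: [-2.1, 6.2, -14.6]
grip_width: 15.7
```

Request:
{"api": "arm_command", "payload": {"moves": [[0,0,1.3,0,0,0,-1]]}}

```text
clock: 22.32
position: [518.0, 15.9, 75.3]
tcp_rot: [[0.001, 0.98, 0.2], [0.0, 0.2, -0.98], [-1.0, 0.001, -0.0]]
ft_force: [-1.1, 3.8, -15.0]
grip_width: 15.9
```

Request:
{"api": "arm_command", "payload": {"moves": [[0,0,1.3,0,0,0,-1]]}}

```text
clock: 22.45
position: [518.5, 14.1, 75.3]
tcp_rot: [[0.001, 0.98, 0.199], [-0.0, 0.199, -0.98], [-1.0, 0.001, 0.001]]
ft_force: [-0.1, 2.2, -14.2]
grip_width: 15.8
```

Request:
{"api": "arm_command", "payload": {"moves": [[0,0,1.3,0,0,0,-1]]}}

```text
clock: 22.58
position: [518.7, 12.6, 75.2]
tcp_rot: [[0.001, 0.98, 0.199], [-0.001, 0.199, -0.98], [-1.0, 0.001, 0.001]]
ft_force: [-0.3, 2.4, -13.0]
grip_width: 16.0
```

Request:
{"api": "arm_command", "payload": {"moves": [[0,0,1.3,0,0,0,-1]]}}

```text
clock: 22.7
position: [519.0, 11.4, 75.2]
tcp_rot: [[0.001, 0.98, 0.199], [-0.0, 0.199, -0.98], [-1.0, 0.001, 0.001]]
ft_force: [0.5, 3.0, -12.8]
grip_width: 16.0
```

Request:
{"api": "arm_command", "payload": {"moves": [[0,0,1.3,0,0,0,-1]]}}

```text
clock: 22.82
position: [519.2, 10.2, 75.2]
tcp_rot: [[0.001, 0.98, 0.199], [-0.0, 0.199, -0.98], [-1.0, 0.001, 0.0]]
ft_force: [-1.3, 2.0, -11.4]
grip_width: 16.0
```

Request:
{"api": "arm_command", "payload": {"moves": [[0,0,1.3,0,0,0,-1]]}}

```text
clock: 22.95
position: [519.5, 9.0, 75.2]
tcp_rot: [[0.001, 0.98, 0.199], [-0.0, 0.199, -0.98], [-1.0, 0.001, 0.0]]
ft_force: [-1.2, 2.7, -11.9]
grip_width: 15.9
```

Request:
{"api": "arm_command", "payload": {"moves": [[0,0,1.3,0,0,0,-1]]}}

```text
clock: 23.08
position: [519.8, 7.8, 75.2]
tcp_rot: [[0.001, 0.98, 0.199], [-0.0, 0.199, -0.98], [-1.0, 0.001, 0.0]]
ft_force: [0.4, 1.8, -9.6]
grip_width: 16.0
```

Both entry and exit points are symmetric about a carriage y of about −10 mm. On to the fence stop.

Request:
{"api": "arm_command", "payload": {"moves": [[0,0,3,0,0,0,-1],[0,0,7,0,0,0,-1],[0,0,11,0,0,0,-1],[0,0,15,0,0,0,-1],[0,0,19,0,0,0,-1]]}}

```text
clock: 23.7
position: [523.7, -11.0, 75.2]
tcp_rot: [[0.001, 0.98, 0.199], [-0.0, 0.199, -0.98], [-1.0, 0.001, 0.0]]
ft_force: [0.3, 2.3, -6.6]
grip_width: 15.8
```

Request:
{"api": "arm_command", "payload": {"moves": [[0,0,4,0,0,0,-1],[0,0,8,0,0,0,-1],[0,0,12,0,0,0,-1],[0,0,16,0,0,0,-1],[0,0,20,0,0,0,-1]]}}

```text
clock: 24.32
position: [527.7, -30.5, 75.1]
tcp_rot: [[0.001, 0.98, 0.199], [0.0, 0.199, -0.98], [-1.0, 0.001, 0.0]]
ft_force: [2.3, 3.1, -4.4]
grip_width: 16.0
```

Request:
{"api": "arm_command", "payload": {"moves": [[0,0,4,0,0,0,-1],[0,0,8,0,0,0,-1],[0,0,12,0,0,0,-1],[0,0,16,0,0,0,-1],[0,0,19,0,0,0,-1]]}}

```text
clock: 24.95
position: [531.5, -49.2, 75.1]
tcp_rot: [[0.001, 0.98, 0.199], [-0.0, 0.199, -0.98], [-1.0, 0.001, 0.0]]
ft_force: [4.7, 4.5, -2.1]
grip_width: 15.8
```

```bash
python3 -c "from h import *;g()"
```

```text
t 24.95 gx 2.0 gy -83.77 z 75.1 Fx 5.5 Fy 3.5 Fz -2.1 w 15.8 mom [ 0.66 -0.63  0.24] tool zy [ 0.199 -0.98   0.   ]
```

Request:
{"api": "arm_command", "payload": {"moves": [[0,0.2,2,0,0,0,-1],[0,0.3,4,0,0,0,-1],[0,0.3,6,0,0,0,-1],[0,0.3,7.5,0,0,0,-1],[0,0.3,9,0,0,0,-1]]}}

```text
clock: 25.58
position: [533.4, -57.8, 75.1]
tcp_rot: [[0.001, 0.98, 0.2], [-0.0, 0.2, -0.98], [-1.0, 0.001, 0.0]]
ft_force: [4.4, 2.5, 1.8]
grip_width: 15.9
```

Request:
{"api": "arm_command", "payload": {"moves": [[0,0,1,0,0,0,-1],[0,0,2,0,0,0,-1]]}}

```text
clock: 25.82
position: [533.8, -59.7, 75.1]
tcp_rot: [[0.001, 0.98, 0.199], [-0.0, 0.199, -0.98], [-1.0, 0.001, 0.0]]
ft_force: [4.0, 4.3, 1.7]
grip_width: 15.8
```

Request:
{"api": "arm_command", "payload": {"moves": [[0,0,1,0,0,0,-1]]}}

```text
clock: 25.95
position: [534.0, -60.7, 75.1]
tcp_rot: [[0.001, 0.98, 0.199], [-0.0, 0.199, -0.98], [-1.0, 0.001, 0.0]]
ft_force: [3.4, 3.2, 2.6]
grip_width: 15.7
```

Request:
{"api": "arm_command", "payload": {"moves": [[0,0,1,0,0,0,-1]]}}

```text
clock: 26.08
position: [534.2, -61.7, 75.1]
tcp_rot: [[0.001, 0.98, 0.2], [-0.0, 0.2, -0.98], [-1.0, 0.001, 0.0]]
ft_force: [3.5, 2.6, 2.7]
grip_width: 15.8
```

Request:
{"api": "arm_command", "payload": {"moves": [[0,0,1,0,0,0,-1]]}}

```text
clock: 26.2
position: [534.4, -62.6, 75.1]
tcp_rot: [[0.001, 0.98, 0.199], [-0.0, 0.199, -0.98], [-1.0, 0.001, 0.0]]
ft_force: [4.7, 1.9, 3.0]
grip_width: 16.1
```

```bash
python3 -c "from h import *;g()"
```

```text
t 26.2 gx 2.1 gy -97.51 z 75.1 Fx 4.9 Fy 0.9 Fz 3.0 w 16.1 mom [ 0.56 -0.59  0.18] tool zy [ 0.199 -0.98   0.   ]
```

Request:
{"api": "arm_command", "payload": {"moves": [[0,0,0.8,0,0,0,-1]]}}

```text
clock: 26.32
position: [534.6, -63.4, 75.1]
tcp_rot: [[0.001, 0.98, 0.199], [-0.0, 0.199, -0.98], [-1.0, 0.001, 0.0]]
ft_force: [3.2, 2.4, 3.8]
grip_width: 15.8
```

Request:
{"api": "arm_command", "payload": {"moves": [[0,0,0.8,0,0,0,-1]]}}

```text
clock: 26.45
position: [534.7, -64.0, 75.1]
tcp_rot: [[0.001, 0.98, 0.2], [0.0, 0.2, -0.98], [-1.0, 0.001, -0.0]]
ft_force: [2.5, 4.8, 4.3]
grip_width: 15.7
```

Request:
{"api": "arm_command", "payload": {"moves": [[0,0,0.8,0,0,0,-1]]}}

```text
clock: 26.58
position: [534.8, -64.4, 75.1]
tcp_rot: [[0.0, 0.98, 0.2], [0.001, 0.2, -0.98], [-1.0, 0.001, -0.001]]
ft_force: [2.9, 7.1, 4.3]
grip_width: 16.2
```

Request:
{"api": "arm_command", "payload": {"moves": [[0,0,0.8,0,0,0,-1]]}}

```text
clock: 26.7
position: [534.8, -64.7, 75.1]
tcp_rot: [[0.0, 0.98, 0.2], [0.002, 0.2, -0.98], [-1.0, 0.001, -0.002]]
ft_force: [4.2, 6.9, 4.4]
grip_width: 16.0
```

Request:
{"api": "arm_command", "payload": {"moves": [[0,0,0.4,0,0,0,-1],[0,0,0.4,0,0,0,-1]]}}

```text
clock: 26.95
position: [534.9, -64.8, 75.1]
tcp_rot: [[0.0, 0.98, 0.2], [0.002, 0.2, -0.98], [-1.0, 0.001, -0.002]]
ft_force: [2.7, 7.1, 4.8]
grip_width: 15.8
```

Run:
```python
from h import *
g()
st,s,T=wrist('w5')
```

```text
t 26.95 gx 2.1 gy -99.78 z 75.1 Fx 4.1 Fy 6.5 Fz 4.8 w 15.8 mom [ 1.29 -0.48  0.14] tool zy [ 0.2   -0.98  -0.002]
```

View pics/w5.png

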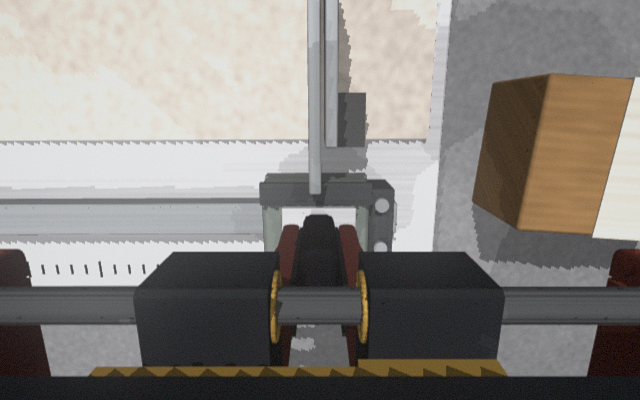

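The carriage is against the fence stop, touching the block at (380,205). The stop-to-stop span measures 200.2 mm, so the calibration is consistent. Now back onto the spot.

Request:
{"api": "arm_command", "payload": {"moves": [[0,0,-2,0,0,0,-1],[0,0,-5,0,0,0,-1],[0,0,-9,0,0,0,-1],[0,0,-13,0,0,0,-1],[0,0,-17,0,0,0,-1]]}}

```text
clock: 27.62
position: [531.8, -50.6, 75.1]
tcp_rot: [[0.001, 0.98, 0.199], [-0.002, 0.199, -0.98], [-1.0, 0.001, 0.002]]
ft_force: [5.2, -1.3, 4.3]
grip_width: 15.9
```

Request:
{"api": "arm_command", "payload": {"moves": [[0,0,-4,0,0,0,-1],[0,0,-8,0,0,0,-1],[0,0,-12,0,0,0,-1],[0,0,-16,0,0,0,-1],[0,0,-20,0,0,0,-1]]}}

```text
clock: 28.25
position: [527.6, -30.2, 75.1]
tcp_rot: [[0.001, 0.98, 0.199], [-0.001, 0.199, -0.98], [-1.0, 0.0, 0.001]]
ft_force: [4.4, -2.1, 4.2]
grip_width: 16.0
```

Request:
{"api": "arm_command", "payload": {"moves": [[0,0,-4,0,0,0,-1],[0,0,-8,0,0,0,-1],[0,0,-12,0,0,0,-1],[0,0,-16,0,0,0,-1],[0,0,-20,0,0,0,-1]]}}

```text
clock: 28.88
position: [523.5, -10.3, 75.0]
tcp_rot: [[0.0, 0.98, 0.199], [-0.001, 0.199, -0.98], [-1.0, 0.0, 0.001]]
ft_force: [3.1, -1.5, 5.3]
grip_width: 16.1
```

```bash
python3 -c "from h import *;g()"
```

```text
t 28.875 gx 1.9 gy -44.10 z 75.0 Fx 2.7 Fy -2.1 Fz 5.3 w 16.1 mom [-0.31 -0.63  0.17] tool zy [ 0.199 -0.98   0.001]
```

Request:
{"api": "arm_command", "payload": {"moves": [[0,0,-3.5,0,0,0,-1],[0,0,-6.5,0,0,0,-1],[0,0,-9,0,0,0,-1],[0,0,-11,0,0,0,-1],[0,0,-12.5,0,0,0,-1]]}}

```text
clock: 29.5
position: [520.9, 1.9, 75.1]
tcp_rot: [[0.0, 0.98, 0.199], [-0.001, 0.199, -0.98], [-1.0, -0.0, 0.001]]
ft_force: [3.4, -1.6, 5.6]
grip_width: 15.9
```

Request:
{"api": "arm_command", "payload": {"moves": [[0,0,-1.3,0,0,0,-1],[0,0,-2.6,0,0,0,-1],[0,0,-3.9,0,0,0,-1],[0,0,-5.2,0,0,0,-1],[0,0,-6.5,0,0,0,-1]]}}

```text
clock: 30.12
position: [519.6, 8.2, 75.1]
tcp_rot: [[0.0, 0.98, 0.199], [-0.001, 0.199, -0.98], [-1.0, -0.0, 0.001]]
ft_force: [3.8, -0.9, 5.2]
grip_width: 16.1
```

Request:
{"api": "arm_command", "payload": {"moves": [[0,0,-1.3,0,0,0,-1],[0,0,-2.6,0,0,0,-1]]}}

```text
clock: 30.38
position: [519.1, 10.8, 75.1]
tcp_rot: [[0.0, 0.98, 0.199], [-0.001, 0.199, -0.98], [-1.0, -0.0, 0.001]]
ft_force: [3.6, -2.1, 5.9]
grip_width: 16.0
```

Request:
{"api": "arm_command", "payload": {"moves": [[0,0,-1.3,0,0,0,-1]]}}

```text
clock: 30.5
position: [518.8, 12.1, 75.1]
tcp_rot: [[0.0, 0.98, 0.199], [-0.001, 0.199, -0.98], [-1.0, -0.0, 0.001]]
ft_force: [3.1, -1.7, 6.5]
grip_width: 15.9
```

Request:
{"api": "arm_command", "payload": {"moves": [[0,0,-1.3,0,0,0,-1]]}}

```text
clock: 30.62
position: [518.6, 13.3, 75.1]
tcp_rot: [[0.0, 0.98, 0.199], [-0.001, 0.199, -0.98], [-1.0, -0.0, 0.001]]
ft_force: [3.6, -2.4, 5.7]
grip_width: 16.1
```

Request:
{"api": "arm_command", "payload": {"moves": [[0,0,-1.3,0,0,0,-1]]}}

```text
clock: 30.75
position: [518.3, 14.6, 75.0]
tcp_rot: [[-0.0, 0.98, 0.199], [-0.001, 0.199, -0.98], [-1.0, -0.0, 0.001]]
ft_force: [3.5, -1.8, 5.6]
grip_width: 15.9
```

```bash
python3 -c "from h import *;g()"
```

```text
t 30.75 gx 1.7 gy -18.68 z 75.0 Fx 3.1 Fy -2.5 Fz 5.6 w 15.9 mom [-0.22 -0.49  0.21] tool zy [ 0.199 -0.98   0.001]
```

Request:
{"api": "arm_command", "payload": {"moves": [[0,0,-1.3,0,0,0,-1]]}}

```text
clock: 30.88
position: [518.1, 15.7, 75.1]
tcp_rot: [[0.0, 0.98, 0.199], [-0.001, 0.199, -0.98], [-1.0, -0.0, 0.001]]
ft_force: [4.0, -2.8, 6.3]
grip_width: 16.2
```

Request:
{"api": "arm_command", "payload": {"moves": [[0,0,-1.3,0,0,0,-1]]}}

```text
clock: 31.0
position: [517.8, 16.6, 75.1]
tcp_rot: [[0.0, 0.98, 0.199], [-0.002, 0.199, -0.98], [-1.0, -0.0, 0.002]]
ft_force: [3.1, -3.4, 4.2]
grip_width: 16.2
```

Request:
{"api": "arm_command", "payload": {"moves": [[0,0,-1.3,0,0,0,-1]]}}

```text
clock: 31.12
position: [517.7, 17.5, 75.1]
tcp_rot: [[0.0, 0.98, 0.199], [-0.002, 0.199, -0.98], [-1.0, -0.0, 0.002]]
ft_force: [4.4, -6.5, 5.5]
grip_width: 15.9
```

Request:
{"api": "arm_command", "payload": {"moves": [[0,0,-1.3,0,0,0,-1]]}}

```text
clock: 31.25
position: [517.5, 18.4, 75.1]
tcp_rot: [[0.0, 0.98, 0.199], [-0.003, 0.199, -0.98], [-1.0, -0.0, 0.003]]
ft_force: [4.5, -7.0, 4.8]
grip_width: 16.0
```

```bash
python3 -c "from h import *;g()"
```

```text
t 31.25 gx 1.8 gy -14.71 z 75.1 Fx 3.0 Fy -7.8 Fz 4.8 w 16.0 mom [-0.98 -0.71  0.17] tool zy [ 0.199 -0.98   0.003]
```

Request:
{"api": "arm_command", "payload": {"moves": [[0,0,-1.3,0,0,0,-1],[0,0,-2.6,0,0,0,-1],[0,0,-3.9,0,0,0,-1],[0,0,-5.2,0,0,0,-1],[0,0,-6.3,0,0,0,-1]]}}

```text
clock: 31.88
position: [516.3, 24.1, 75.1]
tcp_rot: [[0.001, 0.98, 0.198], [-0.004, 0.198, -0.98], [-1.0, -0.0, 0.004]]
ft_force: [4.2, -7.5, 5.1]
grip_width: 15.7
```

Request:
{"api": "arm_command", "payload": {"moves": [[0,0,0,0,0,0,-1],[0,0,0,0,0,0,-1],[0,0,0,0,0,0,-1],[0,0,0,0,0,0,-1],[0,0,0,0,0,0,-1]]}}

```text
clock: 32.5
position: [516.3, 24.3, 75.1]
tcp_rot: [[0.001, 0.98, 0.198], [-0.003, 0.198, -0.98], [-1.0, -0.0, 0.003]]
ft_force: [4.4, -6.6, 4.7]
grip_width: 15.7
```

```bash
python3 -c "from h import *;g()"
```

```text
t 32.5 gx 1.7 gy -8.71 z 75.1 Fx 3.0 Fy -7.3 Fz 4.7 w 15.7 mom [-1.03 -0.71  0.28] tool zy [ 0.198 -0.98   0.003]
```

Request:
{"api": "arm_command", "payload": {"moves": [[0,0,-1.2,0,0,0,-1],[0,0,-2.2,0,0,0,-1],[0,0,-2.2,0,0,0,-1]]}}

```text
clock: 32.88
position: [515.8, 26.5, 75.1]
tcp_rot: [[0.001, 0.98, 0.198], [-0.004, 0.198, -0.98], [-1.0, -0.0, 0.004]]
ft_force: [4.3, -6.6, 4.4]
grip_width: 15.6
```

```bash
python3 -c "from h import *;g()"
```

```text
t 32.875 gx 1.7 gy -6.52 z 75.1 Fx 2.9 Fy -7.3 Fz 4.4 w 15.6 mom [-1.04 -0.7   0.24] tool zy [ 0.198 -0.98   0.004]
```

Request:
{"api": "arm_command", "payload": {"moves": [[0,0,1,0,0,0,-1],[0,0,2,0,0,0,-1],[0,0,2,0,0,0,-1]]}}

```text
clock: 33.25
position: [516.0, 25.5, 75.1]
tcp_rot: [[0.0, 0.98, 0.199], [-0.002, 0.199, -0.98], [-1.0, -0.0, 0.001]]
ft_force: [3.6, -3.2, 5.0]
grip_width: 15.6
```

```bash
python3 -c "from h import *;g()"
```

```text
t 33.25 gx 1.7 gy -7.50 z 75.1 Fx 2.9 Fy -3.8 Fz 5.0 w 15.6 mom [-0.47 -0.64  0.21] tool zy [ 0.199 -0.98   0.001]
```

Request:
{"api": "arm_command", "payload": {"moves": [[0,0,1,0,0,0,-1],[0,0,1.9,0,0,0,-1],[0,0,1.9,0,0,0,-1]]}}

```text
clock: 33.62
position: [516.2, 24.6, 75.1]
tcp_rot: [[-0.0, 0.98, 0.2], [0.0, 0.2, -0.98], [-1.0, -0.0, -0.0]]
ft_force: [2.6, -0.3, 5.8]
grip_width: 15.8
```

```bash
python3 -c "from h import *;g()"
```

```text
t 33.625 gx 1.7 gy -8.46 z 75.1 Fx 2.5 Fy -0.8 Fz 5.8 w 15.8 mom [-0.03 -0.43  0.2 ] tool zy [ 0.2  -0.98 -0.  ]
```

Request:
{"api": "arm_command", "payload": {"moves": [[0,0,0,0,0,0,0],[0,0,0,0,0,0,0],[0,0,0,0,0,0,0],[0,0,0,0,0,0,0]]}}

```text
clock: 34.12
position: [516.1, 24.4, 74.3]
tcp_rot: [[-0.001, 0.98, 0.199], [0.0, 0.199, -0.98], [-1.0, -0.001, -0.0]]
ft_force: [0.1, -0.4, -0.4]
grip_width: 43.8
```

Request:
{"api": "arm_command", "payload": {"moves": [[-10,0,0,0,0,0,0],[-30,0,0,0,0,0,0],[-60,0,0,0,0,0,0],[-100,0,0,0,0,0,0],[-147,0,0,0,0,0,0]]}}

```text
clock: 34.75
position: [516.2, 24.4, 224.3]
tcp_rot: [[0.001, 0.98, 0.199], [0.0, 0.199, -0.98], [-1.0, 0.001, 0.0]]
ft_force: [0.3, -0.3, -0.1]
grip_width: 44.0
```

Request:
{"api": "arm_command", "payload": {"moves": [[0,0,0,0,0,0,0],[0,0,0,0,0,0,0],[0,0,0,0,0,0,0]]}}

```text
clock: 35.12
position: [515.9, 24.4, 220.4]
tcp_rot: [[-0.002, 0.98, 0.199], [0.0, 0.199, -0.98], [-1.0, -0.002, -0.001]]
ft_force: [-0.7, 0.1, 0.8]
grip_width: 43.9
```

Run:
```python
from h import *
g()
st,s,T=wrist('w6')
for t,z in [('gauge',0),('carriage',24),('grip',92)]:
    m=mark_of(s,t)
    if m:
        p=atz(s,m[0]['point'],z,T)[:2]-O; print(t,np.round(m[0]['point'],1),round(m[0]['conf'],2),'gx %.1f gy %.1f'%(p@GX,p@GY))
s=snapshot('top')
for t in ['carton','tape_roll','pen_cup']:
    m=mark_of(s,t); print(t,m and (m[0],np.round(atz(s,m[0]['point'],0),1)))
```

```text
t 35.125 gx 1.4 gy -8.59 z 220.4 Fx -0.7 Fy 0.3 Fz 0.8 w 43.9 mom [ 0.03  0.02 -0.  ] tool zy [ 0.199 -0.98  -0.001]
gauge [307.5 170.3] 0.88 gx 0.1 gy 3.1
carriage [320.5 173.7] 0.83 gx 0.8 gy -11.0
grip [319.7 190.6] 0.79 gx -1.1 gy -10.1
carton ({'point': [413.5, 214.1], 'conf': 0.68}, array([ 605.5, -214.6,    0. ]))
tape_roll ({'point': [290.1, 178.2], 'conf': 0.79}, array([700.3, 138.9,   0. ]))
pen_cup ({'point': [240.5, 250.4], 'conf': 0.61}, array([492. , 268.2,  -0. ]))
```

View pics/w6.png

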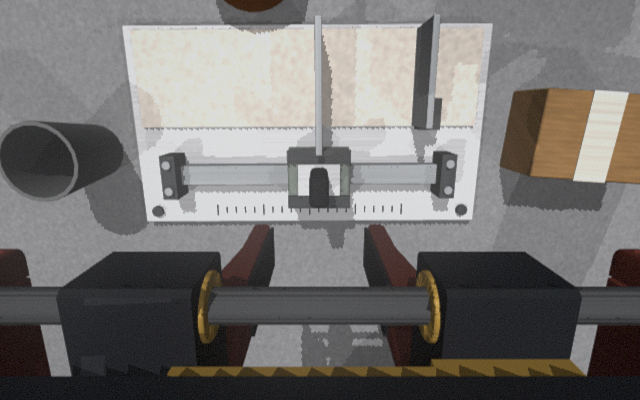

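The carriage stands at (319,178), free of the gripper, at gauge y of about −10 to −11. The carton's mark shifted by about 19 mm between network readings, so I'm checking it by differencing the images.

Run:
```python
from h import *
s=snapshot('top');save(s,'top2')
a=cv2.imread('pics/top1.png',0).astype(np.float32);b=cv2.imread('pics/top2.png',0).astype(np.float32)
for n,(x0,y0,x1,y1) in {'carton':(398,194,442,231),'tape':(275,158,312,194),'cup':(222,238,252,266)}.items():
    t=b[y0+2:y1-2,x0+2:x1-2]; r=cv2.matchTemplate(a[y0-8:y1+8,x0-8:x1+8],t,cv2.TM_CCOEFF_NORMED); _,v,_,l=cv2.minMaxLoc(r); print(n,v,l[0]-10,l[1]-10)
```

```text
carton 0.97881019115448 0 0
tape 0.5309094786643982 0 0
cup 0.9977840781211853 0 0
```

```bash
python3 -c "
from h import *
print(job.sign_off())"
```

```text
the job is handed in; nothing more can be done
None
```

I stroked the carriage to the far stop, then back to the fence stop, found the sticky spot on both passes, left the carriage in the middle of it and let go. The job was handed in at about 35 s.

- **Stops:** the force rose at the handle's spring stiffness at each end. The measured span between stops was 200.2 mm against a nominal 200 mm.
- **Handle load:** in the readings I took, it never went above about 9 N (just over 2 mm of give).
- **Sticky spot:** the drag started and ended symmetrically about a carriage y of about −10 mm, on the forward and the return pass. The distance from middle to exit came out shorter than described, at about 5 mm instead of 9 mm.
- **Final position:** before release the arm put the carriage at about y = −10.4 mm, with the handle unloaded to under 1 N. The wrist camera afterwards read −10 to −11 mm. The gripper was open and clear, about 220 mm up, with no force on it.
- **Loose items:** the network's mark for the carton moved about 19 mm between two low-confidence readings. Matching the before and after top views showed no shift for the carton (0.98) or the pen cup (1.00). The tape roll also showed no shift, but its match was weak (0.53).

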